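# Stand the dosing cylinder on end at the stop rail

### The arm

A 6-joint arm with a two-finger parallel gripper is mounted at the origin on the work surface. World frame = base frame: x ahead of the robot, y to its left, z up, the work surface at z = 0. Lengths are in mm, angles in rad, forces in N, time in s.
With the tool pointing down it reaches from about 375 to 975 mm from the base axis. Payload 3.8 kg.
Tool frame: the origin (TCP) lies at the very end of the fingers, on their centre line; the grasp point (between the pads) lies 19 mm behind it; z points along the fingers, y is the direction in which the jaws open and shut (so a half turn about z gives the same grasp; the last joint's range is limited). The gripper opens to 88 mm and grips with 3 to 60 N. Pads are 18 mm wide; open, the fingers measure 123 mm over their backs; the gripper's body (75 mm by 187 mm) begins 45 mm behind the grasp point.
Start: joints at [1.244, 0.264, 1.604, -0, 1.274, -0.037], TCP at [192.886, 646.849, 238.706] pointing down, gripper open.
Joint ranges: [-2.63, 2.63], [-0.94, 2.18], [0.31, 2.57], [-1.31, 4.45], [0, 2.66], [-2.55, 2.55]. Speed limits (rad/s): [2.57, 2.57, 3.14, 3.14, 3.14, 3.14].

### API

Orientations are given as a 3x3 rotation matrix whose columns are the frame's x, y, z axes.
In Python, from station import sensors, cams, order gives the robot as it stands.
- The arm moves only by the tool arm_command, never from a script. Its argument "deltas" is a list of rows, each a list of 7 numbers: the shift along the world's x, y, z in cm, then the turn, a rotation vector about the world's x, y, z in degrees, then the closure in counts, from 0 (fully open) to 255 (shut). A call has 1 to 20 rows; each row shifts and turns the pose as measured when the row begins; what a row does not reach is not made up. A row lasts 1/12 s, in which the tool goes at most 41.7 mm and 7.16 degrees, less where a joint would pass 70% of its speed; a pose out of reach is approached as far as the arm can. A call is refused whole if a number of a shift passes 4.17 or a number of a turn 7.16, either way. A call with a gripper value outside its range is refused whole. The fingers move at their own pace and stop on an object; the grip force is fixed at half the most. Time passes only in rows, so rows that do not move let the fingers close. It gives the time, the measured TCP pose, the force and the opening at its end, in the units of the state.
- sensors.state(): the state, without advancing time (a new reading comes with each control period).
- cams.camera(name): name is "scene" or "top"; returns the picture (400x640x3 uint8, red, green, blue); there is no depth.
- cams.get_calibration(name): a dict with "fx", "fy", "cx", "cy" (pixels), "extrinsics" (4x4, takes a point from world to camera coordinates). Camera axes: x right, y down, z forward; pixel columns grow to the right and rows downward; lengths in mm; the calibration is good to about 2 mm. A picture is of the moment at which its call begins. get_calibration takes no time and is no camera call.
- order.hand_in(): hands the job in, once; it reports no verdict.
The state is a dict: "t": time; "joint_positions": joint angles; "joint_velocities": joint speeds; "effort": joint torques, N m; "ee_pos": TCP position; "tool_rot": TCP orientation; "ft_force": force on the tool from outside, world axes, zero at the start; "torque": the same for the moment, N m; "finger_gap": finger opening in mm.
Only numpy, scipy, OpenCV 4.12 (cv2) and the standard library are available. Lean on these libraries where they do the work, as an engineer would, in place of code of your own. Each camera call takes 0.05 s, during which the arm holds its last target.

### The job

The filler's washed dosing cylinders lie on the drip board with their feet towards the stop rail. Take the one with the blue head, butt its foot against the rail while it still lies flat, then raise the head, with the foot kept down on the board and against the rail, until the cylinder stands upright on its foot beside the rail, and let go. Leave the orange-headed one where it lies.

Things in the scene. Friction and masses are not known exactly. Their poses are not given: they have to be found in the camera images.
- blue_cylinder: Lying steel dosing cylinder with a blue head, to be stood up. 160 long: dark steel foot collar 50 dia x 22, waist 40 dia x 98, blue plastic head collar 50 dia x 40. 0.45 kg, foot-heavy. Origin: centre of the foot's end face (25 above the table when lying). x axis: along the cylinder, foot to head. At the start the foot is about 30 to 60 from the rail, the axis within 10 degrees of square to it.
- blue_cylinder_head (a point): Middle of the blue head collar, on the cylinder's axis, 140 from the foot face and 20 from the head end; a good place to hold. Pinched lightly there (5 to 10 N), across the cylinder, the collar can turn between the finger pads as it is raised.
- orange_cylinder: The same kind and size of cylinder with an orange head collar, also lying with its foot towards the rail, about 180 to one side of the blue one; to be left alone. Origin and axes as for the blue one.
- stop_rail: Fixed upright aluminium strip 360 long, 12 thick, 60 high, between the robot and the cylinders. Origin: table height, mid-length, in the plane of the working face. y axis: along the rail. x axis: square to the face, away from the rail over the white drip board (flush with the table, 260 x 360) on which the cylinders lie. The rail's thickness is on the -x side.
There are look-alikes about, which are no part of the job. What is shaped like the blue_cylinder but turquoise or yellow is not meant.

How it is judged (in metres and radians):
On the way:
1. the blue-headed cylinder, still lying flat (within 12 degrees), has its foot butted against the rail (foot centre within 10 mm of the working face) (x of blue_cylinder in the frame of stop_rail below 0.01 m and angle between blue_cylinder's own x axis and vertical between 1.36 and 1.78 rad), for 0.1 s.
At the end, for the whole second after the job is handed in: The blue-headed cylinder stands on its foot on the table, upright within 10 degrees and at rest, its foot centre in front of the rail, between its ends, within 45 mm of the working face (a gap of at most 20 mm); the orange-headed cylinder lies within 25 mm of where it was (angle between blue_cylinder's own x axis and vertical below 0.17 rad and height (world z) of blue_cylinder between -0.01 and 0.01 m and x of blue_cylinder in the frame of stop_rail between 0 and 0.045 m and y of blue_cylinder in the frame of stop_rail between -0.18 and 0.18 m and linear speed of blue_cylinder below 0.02 m/s and angular speed of blue_cylinder below 0.1 rad/s and distance of orange_cylinder from where it was at the start of the episode below 0.025 m); the robot touches nothing.
It fails at once if the foot of the blue-headed cylinder is lifted off the table (foot centre more than 45 mm up, 20 mm above its lying height) (height (world z) of blue_cylinder above 0.045 m).
It fails at once if the blue-headed cylinder is raised (more than 20 degrees) with its foot more than 20 mm off the rail (foot centre over 45 mm from the face) (angle between blue_cylinder's own x axis and vertical below 1.22 rad and x of blue_cylinder in the frame of stop_rail above 0.045 m).
It fails at once if the orange-headed cylinder is moved by more than 25 mm (distance of orange_cylinder from where it was at the start of the episode above 0.025 m).
It also fails if it takes over 40 s, if anything falls off the work surface, if the arm or the gripper's body presses on something with over 40 N, if the wrist force passes 120 N, or if a joint passes its speed limit or range.

## Working session

There is one attempt and no reset: what is moved stays moved. The work goes in short steps, Python scripts to look and compute and a tool call to move; the robot and the scene stay as the last step left them, time stands still between calls to the robot, and variables do not carry over. Pictures are saved under pics/ and viewed, and the job is handed in when it is done.

Besides the shell and the picture viewer there is one more tool, called after "Emit:" as name(argument=value, ...), one argument or row to a line, values as JSON. arm_command: Moves the arm, as the interface text tells. Its arguments: {"type":"object","properties":{"deltas":{"type":"array"}},"required":["deltas"]}

```bash
mkdir -p pics; ls
python3 - <<'E'
from station import sensors,cams,order
import cv2
for n in("top","scene"):
    cv2.imwrite(f"pics/{n}0.png",cams.camera(n)[:,:,::-1]); print(cams.get_calibration(n))
print(sensors.state())
E
```

```text
pics
{'fx': 479.65924182074775, 'fy': 479.65924182074775, 'cx': 328.4788529778109, 'cy': 195.33673748131227, 'extrinsics': array([[ 1.41192318e-02, -9.99820275e-01,  1.26516525e-02,
        -8.94767396e+01],
       [-9.82058111e-01, -1.62457863e-02, -1.87877465e-01,
         4.46016369e+02],
       [ 1.88049235e-01, -9.77197244e-03, -9.82110988e-01,
         1.21272566e+03],
       [ 0.00000000e+00,  0.00000000e+00,  0.00000000e+00,
         1.00000000e+00]])}
{'fx': 466.253128198194, 'fy': 466.253128198194, 'cx': 317.5699744132953, 'cy': 199.33267198377308, 'extrinsics': array([[-4.82384049e-01,  8.75864511e-01, -1.29223791e-02,
         2.54516900e+02],
       [ 5.06785153e-01,  2.67019501e-01, -8.19676396e-01,
        -1.76275769e+02],
       [-7.14474939e-01, -4.01947688e-01, -5.72681079e-01,
         1.67185845e+03],
       [ 0.00000000e+00,  0.00000000e+00,  0.00000000e+00,
         1.00000000e+00]])}
{'t': 0.1, 'joint_positions': array([ 1.24408176e+00,  2.64686076e-01,  1.60520575e+00, -1.63899772e-05,
        1.27370010e+00, -3.68847310e-02]), 'joint_velocities': array([-0.00090019, -0.00288694, -0.00210399, -0.00106087,  0.00035536,
       -0.00108347]), 'effort': array([ 1.74312732e-03, -5.03623009e+01, -3.58070648e+01,  7.29652075e-02,
        2.33167748e-02, -7.89172418e-05]), 'ee_pos': array([192.702981  , 646.25306247, 237.52405123]), 'tool_rot': array([[-9.58293877e-01,  2.85783927e-01, -6.26789027e-04],
       [ 2.85784608e-01,  9.58291998e-01, -1.89854189e-03],
       [ 5.80741510e-05, -1.99848773e-03, -9.99998001e-01]]), 'ft_force': array([-0.47756402,  0.38041542,  0.89443274]), 'torque': array([-0.0434016 ,  0.02564668, -0.03780829]), 'finger_gap': 88.07389769032838}
```

View pics/top0.png

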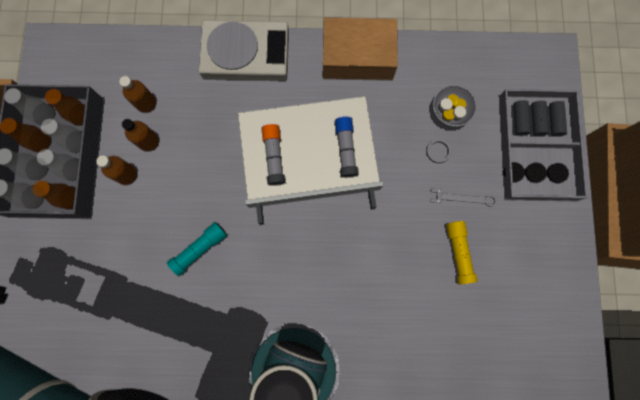

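View pics/scene0.png

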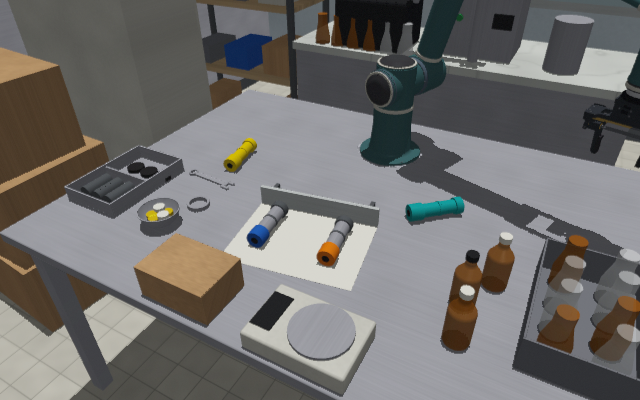

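The top view shows the blue head at about (344,124) with its foot at (349,170), and the orange head at (271,132). The rail's top edge runs from about (247,202) to (382,184). Next I'll zoom in and measure.

```bash
cat > h.py <<'E'
import numpy as np
from station import cams
def ray(n,u,v,z):
    c=cams.get_calibration(n);E=c["extrinsics"];R=E[:3,:3];t=E[:3,3]
    C=-R.T@t; d=R.T@np.array([(u-c["cx"])/c["fx"],(v-c["cy"])/c["fy"],1])
    return C+d*(z-C[2])/d[2]
def proj(n,P):
    c=cams.get_calibration(n);E=c["extrinsics"];p=E[:3,:3]@np.array(P,float)+E[:3,3]
    return np.array([c["fx"]*p[0]/p[2]+c["cx"],c["fy"]*p[1]/p[2]+c["cy"]])
E
python3 - <<'E'
import cv2
im=cv2.imread("pics/top0.png")[90:235,230:390]
cv2.imwrite("pics/topz.png",cv2.resize(im,None,fx=4,fy=4,interpolation=cv2.INTER_CUBIC))
im=cv2.imread("pics/scene0.png")[170:290,220:390]
cv2.imwrite("pics/scz.png",cv2.resize(im,None,fx=4,fy=4,interpolation=cv2.INTER_CUBIC))
E
```

```text
(no output)
```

View pics/topz.png

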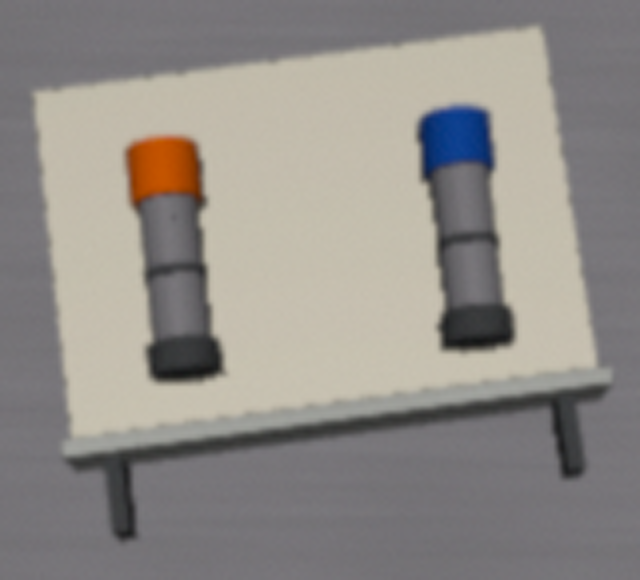

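View pics/scz.png

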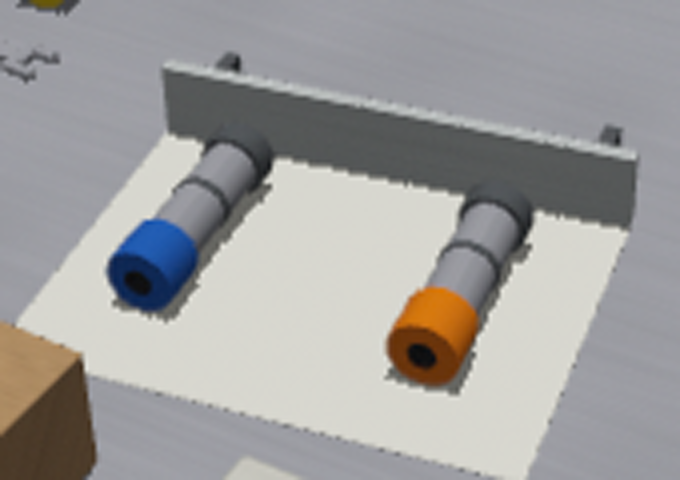

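```bash
cat > fit.py <<'E'
import numpy as np,cv2
from h import *
from scipy.optimize import minimize
def pts(x,y,th,a,b,r):
    ax=np.array([np.cos(th),np.sin(th),0]);l=np.array([-ax[1],ax[0],0]);P=np.array([x,y,25.])
    return [P+ax*s+r*(l*np.cos(q)+np.array([0,0,1])*np.sin(q)) for s in(a,b) for q in np.linspace(0,2*np.pi,24)]
def hull(n,p,a,b,r,S=8):
    m=np.zeros((400*S//4,640*S//4),np.uint8)
    return m
def colmask(im,c):
    h=cv2.cvtColor(im,cv2.COLOR_BGR2HSV)
    lo,hi={"blue":((105,150,40),(125,255,255)),"orange":((5,180,60),(17,255,255))}[c]
    return cv2.inRange(h,lo,hi)
if __name__=="__main__":
  S=6
  rois={"top":(230,90,160,145),"scene":(220,170,170,120)}
  for c in("blue","orange"):
    ms={}
    for n,(x0,y0,w,hh) in rois.items():
        im=cv2.imread(f"pics/{n}0.png")[y0:y0+hh,x0:x0+w]
        m=colmask(im,c)
        k=cv2.connectedComponentsWithStats(m); j=1+np.argmax(k[2][1:,4]); m=(k[1]==j).astype(np.uint8)*255
        m=cv2.morphologyEx(m,cv2.MORPH_CLOSE,np.ones((9,9)))
        ms[n]=cv2.resize(m,None,fx=S,fy=S,interpolation=cv2.INTER_LINEAR)>127
    def cost(p,nn=("top","scene")):
        t=0
        for n in nn:
            x0,y0,w,hh=rois[n]
            q=np.array([proj(n,X) for X in pts(p[0],p[1],p[2]/100,120,160,25)])
            q=((q-[x0,y0]+.5)*S).astype(np.int32)
            m=np.zeros(ms[n].shape,np.uint8);cv2.fillConvexPoly(m,cv2.convexHull(q),1)
            t+=1-(ms[n]&(m>0)).sum()/(ms[n]|(m>0)).sum()
        return t
    g=ray("top",347,170,25) if c=="blue" else ray("top",276,178,25)
    for nn in(("top","scene"),("top",),("scene",)):
        r=minimize(cost,[g[0],g[1],0],args=(nn,),method="Nelder-Mead",options=dict(initial_simplex=[[g[0],g[1],-5],[g[0]+25,g[1],0],[g[0],g[1]+20,10],[g[0]-10,g[1]-10,20]]))
        print(c,nn,r.x,r.fun)
E
python3 fit.py
python3 - <<'E'
from h import *
T=lambda u,v,z:ray("top",230+u/4-.4,90+v/4-.4,z).round(1)
Sc=lambda u,v,z:ray("scene",220+u/4-.4,170+v/4-.4,z).round(1)
print("rail L,R top working edge",T(65,443,60),T(608,369,60))
print("scene rail top edge R.. ",Sc(166,70,60),Sc(635,160,60))
print("scene rail bottom",Sc(166,134,0),Sc(630,229,0))
print("board far",T(35,92,0),T(543,27,0))
print("blue head ctr,foot ctr",T(457,140,40),T(477,325,40),T(477,345,15),"wide",T(421,140,25),T(492,140,25))
print("orange",T(164,170,40),T(185,360,40))
E
```

```text
rail L,R top working edge [427.4 129.7  60. ] [ 482. -220.   60.]
scene rail top edge R..  [ 485.6 -212.5   60. ] [428.5 136.3  60. ]
scene rail bottom [ 485.5 -218.6    0. ] [428.6 136.5   0. ]
board far [686.7 172.1   0. ] [ 741.7 -183.1    0. ]
blue head ctr,foot ctr [ 643.1 -121.4   40. ] [ 514.9 -135.7   40. ] [ 507.1 -137.1   15. ] wide [647.9 -97.4  25. ] [ 648.8 -146.    25. ]
orange [618.3  75.3  40. ] [487.8  56.7  40. ]Traceback (most recent call last):
  File "fit.py", line 36, in <module>
    r=minimize(cost,[g[0],g[1],0],args=(nn,),method="Nelder-Mead",options=dict(initial_simplex=[[g[0],g[1],-5],[g[0]+25,g[1],0],[g[0],g[1]+20,10],[g[0]-10,g[1]-10,20]]))
    res = _minimize_neldermead(fun, x0, args, callback, bounds=bounds,
                               **options)
    fxcc = func(xcc)
    fx = function(np.copy(x), *(wrapper_args + args))
  File "fit.py", line 29, in cost
    q=np.array([proj(n,X) for X in pts(p[0],p[1],p[2]/100,120,160,25)])
                ~~~~^^^^^
  File "h.py", line 8, in proj
    c=cams.get_calibration(n);E=c["extrinsics"];p=E[:3,:3]@np.array(P,float)+E[:3,3]
ValueError: time passes only in moves, steps and waits
```

```bash
sed -i 's/^from station import cams/from station import cams\nCAL={n:cams.get_calibration(n) for n in("top","scene")}/; s/c=cams.get_calibration(n)/c=CAL[n]/' h.py; python3 fit.py; python3 -c "
from station import sensors;print(sensors.state()['t'])"
```

```text
blue ('top', 'scene') [ 505.44286872 -143.53324      17.30564337] 0.5226824673715026
blue ('top',) [ 509.21974448 -138.27539622   11.26065995] 0.3814333037084916
blue ('scene',) [ 501.19408719 -135.78438532   11.78166066] 0.1378488290562333
orange ('top', 'scene') [479.71129204  59.77971775  13.07252395] 0.5145662215106671
orange ('top',) [485.95927693  58.16685108  14.50072079] 0.36781792137513925
orange ('scene',) [478.27888139  52.1180108   19.27237099] 0.1432382646255479
0.1
```

Run:
```python
from h import *; from fit import pts,colmask
import cv2
out=[]
for n,(x0,y0,w,h) in {"top":(230,90,160,145),"scene":(220,170,170,120)}.items():
    im=cv2.imread(f"pics/{n}0.png")
    m=colmask(im,"blue")[y0:y0+h,x0:x0+w]; ys,xs=np.where(m>0); print(n,len(xs),xs.min(),xs.max(),ys.min(),ys.max())
    z=cv2.resize(im[y0:y0+h,x0:x0+w],None,fx=4,fy=4,interpolation=cv2.INTER_CUBIC)
    for a,b,r in((0,22,25),(120,160,25)):
        q=np.array([proj(n,X) for X in pts(507,-137,.113,a,b,r)])
        q=((q-[x0,y0]+.5)*4).astype(np.int32)
        cv2.polylines(z,[cv2.convexHull(q)],True,(0,255,0),1)
    n_=np.array([.987,.16,0]);l=np.array([-.16,.987,0]);P=np.array([456,-42,0])
    for Z in(0,60):
        q=np.array([proj(n,P+l*s+[0,0,Z]) for s in(-180,180)]);q=((q-[x0,y0]+.5)*4).astype(int)
        cv2.line(z,q[0].tolist(),q[1].tolist(),(0,0,255),1)
    cv2.imwrite(f"pics/ov_{n}.png",z)
```

```text
top 205 106 122 27 42
scene 316 28 48 55 76
```

View pics/ov_top.png

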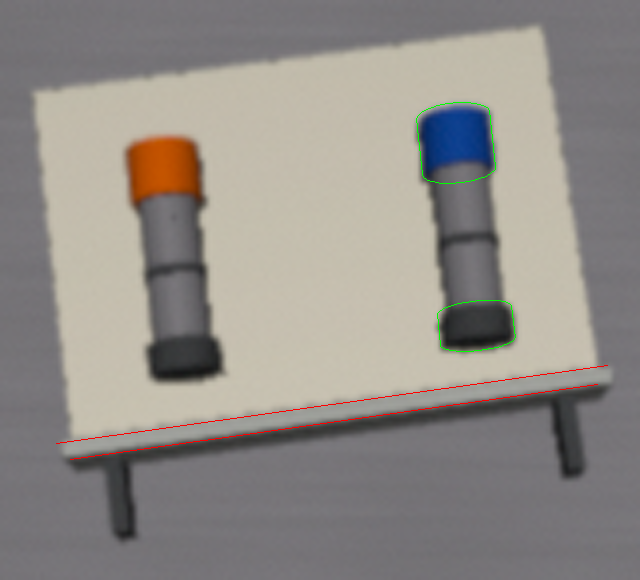

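View pics/ov_scene.png

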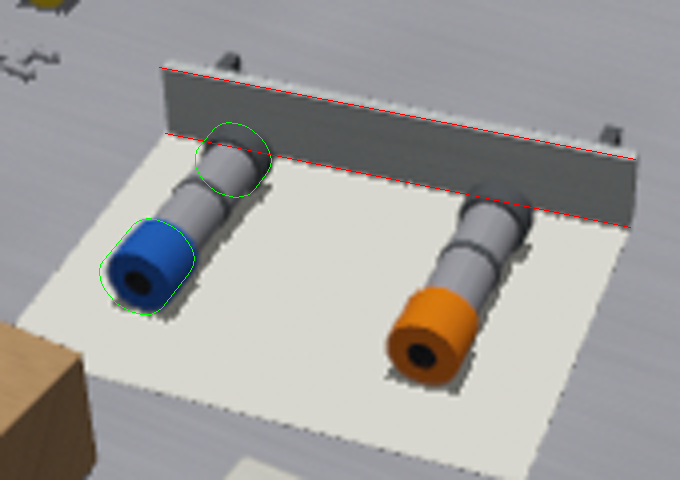

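Overlaid on both views, the model agrees to about 2–3 mm:

- **Blue foot:** about (506,-138), with the axis at 6.5°.
- **Rail face:** through (456,-42), with its normal at 9.2°.
- **Foot gap:** about 35 mm, which is within the 30–60 mm given.

I'll move above the head, then tilt the tool back.

Emit:
arm_command(
  deltas=[
    [1.7,-3,0.4,0,0,1.3,0],
    [1.7,-3,0.4,0,0,1.3,0],
    [1.7,-3,0.4,0,0,1.3,0],
    [1.7,-3,0.4,0,0,1.3,0],
    [1.7,-3,0.4,0,0,1.3,0],
    [1.7,-3,0.4,0,0,1.3,0],
    [1.7,-3,0.4,0,0,1.3,0],
    [1.7,-3,0.4,0,0,1.3,0],
    [1.7,-3,0.4,0,0,1.3,0],
    [1.7,-3,0.4,0,0,1.3,0],
    [1.7,-3,0,0,0,1.3,0],
    [1.7,-3,0,0,0,1.3,0],
    [1.7,-3,0,0,0,1.3,0],
    [1.7,-3,0,0,0,1.3,0],
    [1.7,-3,0,0,0,1.3,0],
    [1.7,-3,0,0,0,1.3,0],
    [1.7,-3,0,0,0,1.3,0],
    [1.7,-3,0,0,0,1.3,0],
    [1.7,-3,0,0,0,1.3,0],
    [1.7,-3,0,0,0,1.3,0],
  ],
)

```text
t: 1.77
ee_pos: [533.1, 17.7, 267.8]
tool_rot: [[-0.98, -0.198, -0.005], [-0.197, 0.98, -0.013], [0.008, -0.012, -1.0]]
ft_force: [0.5, 0.6, 0.7]
finger_gap: 88.0
```

Run:
```python
from h import *
for p in((323,66),(323,79),(397,67),(397,79),(323,18),(397,17)): print(p,ray("top",*p,0).round(),ray("top",*p,100).round())
for p in((150,310),(137,268),(180,240),(242,262),(205,318)): print(p,ray("scene",*p,0).round(),ray("scene",*p,80).round(),ray("scene",*p,100).round())
from station import sensors; print(sensors.state()["joint_positions"])
```

```text
(323, 66) [831. -62.   0.] [783. -63. 100.]
(323, 79) [792. -63.   0.] [746. -63. 100.]
(397, 67) [ 832. -274.    0.] [ 784. -258.  100.]
(397, 79) [ 796. -273.    0.] [ 750. -257.  100.]
(323, 18) [981. -60.   0.] [921. -61. 100.]
(397, 17) [ 989. -276.    0.] [ 928. -260.  100.]
(150, 310) [ 956. -203.    0.] [1000. -135.   80.] [1011. -117.  100.]
(137, 268) [ 869. -336.   -0.] [ 922. -254.   80.] [ 935. -234.  100.]
(180, 240) [ 734. -316.   -0.] [ 800. -236.   80.] [ 816. -216.  100.]
(242, 262) [ 725. -113.    0.] [792. -53.  80.] [809. -38. 100.]
(205, 318) [915. -76.   0.] [963. -20.  80.] [975.  -6. 100.]
[-0.00526937 -0.01888938  1.86575246 -0.01337185  1.29976159 -1.77127998]
```

Emit:
arm_command(
  deltas=[
    [1.0,-1.45,0,-0.7,4.45,-0.3,0],
    [1.0,-1.45,0,-0.7,4.45,-0.3,0],
    [1.0,-1.45,0,-0.7,4.45,-0.3,0],
    [1.0,-1.45,0,-0.7,4.45,-0.3,0],
    [1.0,-1.45,0,-0.7,4.45,-0.3,0],
    [1.0,-1.45,0,-0.7,4.45,-0.3,0],
    [1.0,-1.45,-1,-0.7,4.45,-0.3,0],
    [1.0,-1.45,-2,-0.7,4.45,-0.3,0],
    [1.0,-1.45,-2,-0.7,4.45,-0.3,0],
    [1.0,-1.45,-2,-0.7,4.45,-0.3,0],
  ],
)

```text
t: 2.6
ee_pos: [638.3, -141.2, 201.9]
tool_rot: [[-0.68, -0.139, -0.72], [-0.091, 0.99, -0.105], [0.727, -0.006, -0.686]]
ft_force: [0.5, 0.1, 0.6]
finger_gap: 88.0
```

Run:
```python
from station import sensors,cams
s=sensors.state();print(s["joint_positions"],s["ee_pos"])
import cv2
cv2.imwrite("pics/s1.png",cams.camera("scene")[:,:,::-1])
```

```text
[-0.14695777  0.76426084  1.13870568 -0.23422613  2.02043501 -1.86920602] [ 638.28554157 -141.21042679  201.88947034]
```

View pics/s1.png

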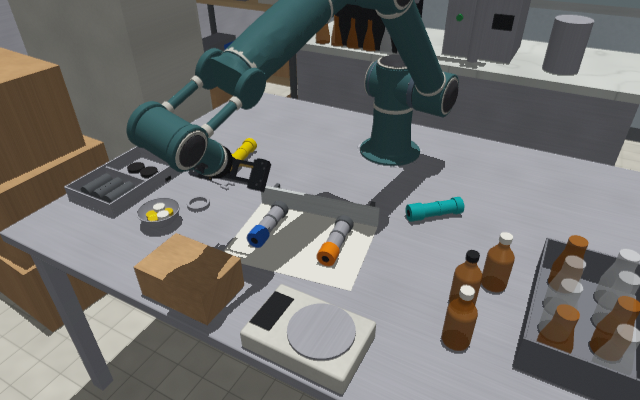

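Emit:
arm_command(
  deltas=[
    [-0.3,0.8,-2,0,0,0,0],
    [-0.4,0.9,-2,0,0,0,0],
    [0,0,-3,0,0,0,0],
    [0,0,-3,0,0,0,0],
    [0,0,-2.5,0,0,0,0],
    [0,0,-2,0,0,0,0],
    [0,0,0,0,0,0,0],
  ],
)

```text
t: 3.23
ee_pos: [623.9, -126.6, 12.0]
tool_rot: [[-0.644, -0.135, -0.753], [-0.093, 0.991, -0.097], [0.76, 0.007, -0.65]]
ft_force: [-1.2, 0.3, -0.9]
finger_gap: 88.2
```

Run:
```python
from station import sensors,cams
s=sensors.state();print(s["joint_positions"],s["ee_pos"])
import cv2
a=cams.camera("scene")[120:320,100:390,::-1];b=cams.camera("top")[10:250,230:430,::-1]
cv2.imwrite("pics/s2.png",cv2.resize(a,None,fx=2.7,fy=2.7));cv2.imwrite("pics/t2.png",cv2.resize(b,None,fx=2.5,fy=2.5))
```

```text
[-0.13394764  0.94798336  1.21487675 -0.20477929  1.81925411 -1.80464448] [ 623.93617015 -126.62967262   12.04775474]
```

View pics/s2.png

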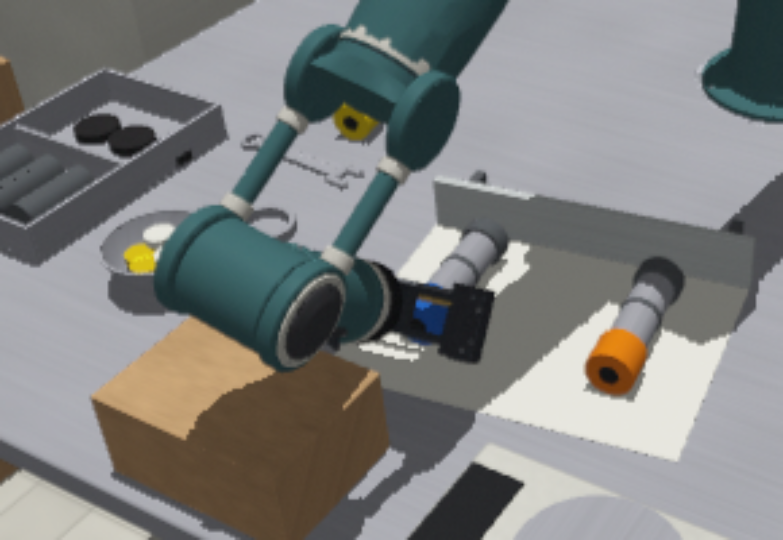

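View pics/t2.png

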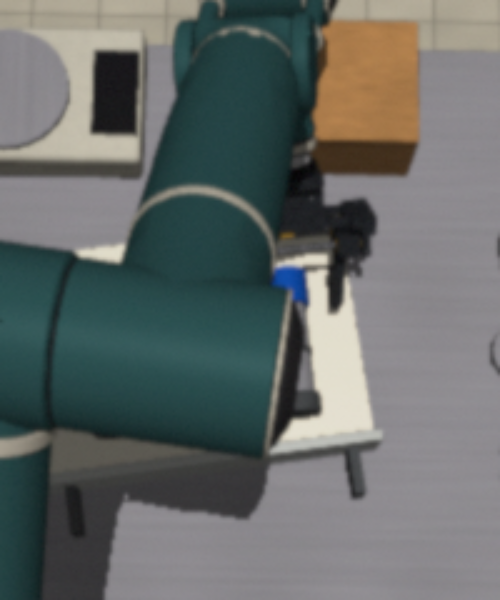

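Emit:
arm_command(
  deltas=[
    [0.5,0.1,0,0,0,0,90],
    [0,0,0,0,0,0,105],
    [0,0,0,0,0,0,112],
    [0,0,0,0,0,0,112],
    [0,0,0,0,0,0,112],
  ],
)

```text
t: 3.75
ee_pos: [636.3, -126.5, 25.0]
tool_rot: [[-0.656, -0.134, -0.743], [-0.091, 0.991, -0.099], [0.749, 0.002, -0.662]]
ft_force: [-0.4, 1.1, 0.7]
finger_gap: 56.9
```

```bash
cat > g.py <<'E'
from station import sensors
import numpy as np
s=sensors.state()
R=s["tool_rot"];G=s["ee_pos"]-19*R[:,2]
n=np.array([.987,.16,0]);d=G-[456,-42,0]
print("t",s["t"],"TCP",s["ee_pos"].round(1),"G",G.round(1),"gap",round(s["finger_gap"],2),"F",s["ft_force"].round(1),"T",s["torque"].round(2))
print("rail x of G",(d@n).round(1),"tilt back deg",np.degrees(np.arctan2(-R[:,2]@n,-R[2,2])).round(1),"yaw y",np.degrees(np.arctan2(R[1,1],R[0,1])).round(1),"yz",R[2,1].round(3),"j",s["joint_positions"].round(2))
E
python3 g.py
```

```text
t 3.75 TCP [ 636.3 -126.5   25. ] G [ 650.4 -124.6   37.6] gap 56.9 F [-0.4  1.1  0.7] T [ 0.14 -0.15 -0.13]
rail x of G 178.6 tilt back deg 48.5 yaw y 97.7 yz 0.002 j [-0.13  0.94  1.19 -0.2   1.83 -1.81]
```

Emit:
arm_command(
  deltas=[
    [-0.6,0.2,-0.6,0,0,0,112],
    [0,0,-0.5,0,0,0,112],
    [0,0,0,0,0,0,112],
    [0,0,0,0,0,0,112],
  ],
)

```text
t: 4.08
ee_pos: [631.5, -124.5, 18.8]
tool_rot: [[-0.66, -0.134, -0.739], [-0.089, 0.991, -0.1], [0.746, -0.0, -0.666]]
ft_force: [0.8, -1.2, 0.2]
finger_gap: 50.1
```

```bash
python3 g.py
```

```text
t 4.0833 TCP [ 631.5 -124.5   18.8] G [ 645.6 -122.6   31.5] gap 50.11 F [ 0.8 -1.2  0.2] T [-0.01 -0.51  0.07]
rail x of G 174.2 tilt back deg 48.2 yaw y 97.7 yz -0.0 j [-0.13  0.94  1.21 -0.2   1.82 -1.8 ]
```

Emit:
arm_command(
  deltas=[
    [0,0,-0.6,0,0,0,108],
    [0,0,-0.2,0,0,0,108],
    [0,0,0,0,0,0,114],
    [0,0,0,0,0,0,118],
    [0,0,0,0,0,0,118],
  ],
)

```text
t: 4.5
ee_pos: [631.4, -124.5, 10.0]
tool_rot: [[-0.66, -0.134, -0.74], [-0.089, 0.991, -0.101], [0.746, -0.0, -0.666]]
ft_force: [0.5, -0.5, 3.1]
finger_gap: 48.9
```

```bash
python3 g.py
```

```text
t 4.5 TCP [ 631.4 -124.5   10. ] G [ 645.4 -122.6   22.6] gap 48.9 F [ 0.5 -0.5  3.1] T [ 0.09 -0.2   0.04]
rail x of G 174.1 tilt back deg 48.3 yaw y 97.7 yz -0.0 j [-0.13  0.95  1.21 -0.2   1.81 -1.8 ]
```

Emit:
arm_command(
  deltas=[
    [-0.5,-0.1,0,0,0,0.5,118],
    [-0.5,-0.1,0,0,0,0.5,118],
    [-0.5,-0.1,0,0,0,0.5,118],
    [-0.5,-0.1,0,0,0,0,118],
    [-0.5,-0.1,0,0,0,0,118],
    [0,0,0,0,0,0,118],
  ],
)

```text
t: 5.0
ee_pos: [606.0, -129.3, 10.0]
tool_rot: [[-0.661, -0.164, -0.732], [-0.109, 0.986, -0.122], [0.742, -0.001, -0.67]]
ft_force: [1.3, 0.1, -0.4]
finger_gap: 48.9
```

```bash
python3 g.py
```

```text
t 5.0 TCP [ 606.  -129.3   10. ] G [ 619.9 -127.    22.7] gap 48.94 F [ 1.3  0.1 -0.4] T [ 0.13 -0.4   0.01]
rail x of G 148.1 tilt back deg 47.9 yaw y 99.4 yz -0.001 j [-0.13  0.9   1.3  -0.22  1.76 -1.81]
```

Next I'll creep towards the rail until I feel contact.

Emit:
arm_command(
  deltas=[
    [-0.25,-0.04,0,0,0,0,118],
    [-0.25,-0.04,0,0,0,0,118],
    [-0.25,-0.04,0,0,0,0,118],
    [0,0,0,0,0,0,118],
  ],
)

```text
t: 5.33
ee_pos: [599.5, -130.5, 9.9]
tool_rot: [[-0.666, -0.164, -0.728], [-0.11, 0.986, -0.122], [0.738, -0.001, -0.675]]
ft_force: [1.3, 0.5, 0.9]
finger_gap: 48.7
```

```bash
python3 g.py
```

```text
t 5.3333 TCP [ 599.5 -130.5    9.9] G [ 613.3 -128.2   22.7] gap 48.67 F [1.3 0.5 0.9] T [ 0.07 -0.33 -0.05]
rail x of G 141.5 tilt back deg 47.6 yaw y 99.4 yz -0.001 j [-0.13  0.88  1.32 -0.22  1.74 -1.81]
```

Emit:
arm_command(
  deltas=[
    [-0.25,-0.04,0,0,0,0,118],
    [-0.25,-0.04,0,0,0,0,118],
    [0,0,0,0,0,0,118],
  ],
)

```text
t: 5.58
ee_pos: [599.7, -130.5, 9.9]
tool_rot: [[-0.677, -0.164, -0.718], [-0.111, 0.986, -0.121], [0.728, -0.002, -0.686]]
ft_force: [-1.4, -0.5, -2.5]
finger_gap: 49.0
```

```bash
python3 g.py
python3 - <<'E'
from station import sensors,cams
import cv2
a=cams.camera("scene")[120:320,100:390,::-1];b=cams.camera("top")[90:250,230:430,::-1]
cv2.imwrite("pics/s3.png",cv2.resize(a,None,fx=2.7,fy=2.7));cv2.imwrite("pics/t3.png",cv2.resize(b,None,fx=3.7,fy=3.7))
E
```

```text
t 5.5833 TCP [ 599.7 -130.5    9.9] G [ 613.4 -128.2   22.9] gap 48.98 F [-1.4 -0.5 -2.5] T [ 0.17 -0.22 -0.07]
rail x of G 141.5 tilt back deg 46.7 yaw y 99.5 yz -0.002 j [-0.13  0.88  1.33 -0.22  1.72 -1.81]
```

View pics/s3.png

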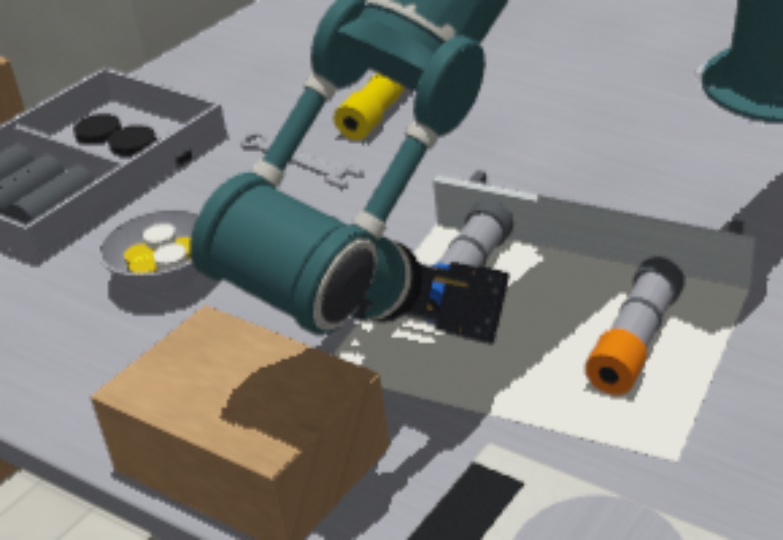

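View pics/t3.png

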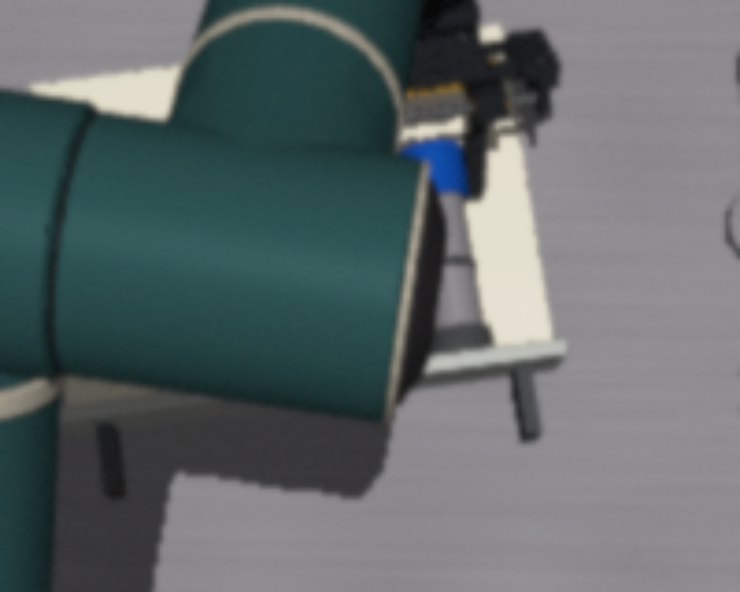

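Emit:
arm_command(
  deltas=[
    [-0.4,-0.06,0,0,0,0,118],
    [-0.4,-0.06,0,0,0,0,118],
  ],
)

```text
t: 5.85
ee_pos: [599.7, -130.8, 9.7]
tool_rot: [[-0.691, -0.165, -0.704], [-0.113, 0.986, -0.121], [0.714, -0.005, -0.7]]
ft_force: [16.3, 2.9, -0.0]
finger_gap: 48.7
```

```bash
python3 g.py
```

```text
t 5.85 TCP [ 599.7 -130.8    9.7] G [ 613.1 -128.5   23. ] gap 48.66 F [16.3  2.9 -0. ] T [ 0.56 -1.71 -0.33]
rail x of G 141.2 tilt back deg 45.6 yaw y 99.5 yz -0.005 j [-0.14  0.86  1.34 -0.22  1.7  -1.81]
```

```bash
cat > kin.py <<'E'
import numpy as np
from scipy.optimize import least_squares
from scipy.spatial.transform import Rotation as Ro
from station import sensors
s=sensors.state()
D=[([1.24408,.264686,1.605206,0,1.2737,-.03688],[192.7,646.25,237.52]),
([-0.00526937,-0.01888938,1.86575246,-0.01337185,1.29976159,-1.77127998],[533.1,17.7,267.8]),
([-0.14695777,0.76426084,1.13870568,-0.23422613,2.02043501,-1.86920602],[638.286,-141.21,201.889]),
([-0.13394764,0.94798336,1.21487675,-0.20477929,1.81925411,-1.80464448],[623.936,-126.63,12.048]),
(list(s["joint_positions"]),list(s["ee_pos"]))]
def fk(p,q):
    h,L1,L2,c,x0,e=p
    Y=lambda a:Ro.from_rotvec([0,a,0]);Z=lambda a:Ro.from_rotvec([0,0,a])
    R=Z(q[0]);P=R.apply([x0,0,h]);R=R*Y(q[1]);P=P+R.apply([0,0,L1]);R=R*Y(q[2]);P=P+R.apply([e,0,L2])
    R=R*Z(q[3])*Y(q[4])*Z(q[5]);P=P+R.apply([0,0,c])
    return P,R
f=lambda p:np.concatenate([fk(p,q)[0]-x for q,x in D])
r=least_squares(f,[350,450,450,280,0,0]);P=r.x
if __name__=="__main__":
    print(P.round(1),np.abs(r.fun).max()); print(fk(P,D[-1][0])[1].as_matrix().round(2)); print(s["tool_rot"].round(2))
    R0=fk(P,D[-1][0])[1]
    n=np.array([.987,.16,0]);l=np.array([-.16,.987,0])
    G0=np.array(D[-1][1])-19*s["tool_rot"][:,2]
    lo=np.array([-2.63,-.94,.31,-1.31,0,-2.55]);hi=np.array([2.63,2.18,2.57,4.45,2.66,2.55])
    for slip in(0,15,25,35):
      q=np.array(D[-1][0])
      for ph in range(0,91,10):
        a=np.radians(ph);g=lambda a:np.array([25*np.sin(a)+140*np.cos(a),25*np.cos(a)+140*np.sin(a)])
        d=g(a)-g(0);G=G0+n*d[0]+np.array([0,0,d[1]+2])
        Rt=Ro.from_rotvec(-l*np.radians(min(ph,90-slip)))*R0
        T=G+19*Rt.apply([0,0,1])
        def c(q):
            p,R=fk(P,q);return np.r_[(p-T)/100,(R.inv()*Rt).as_rotvec()]
        o=least_squares(c,np.clip(q,lo+1e-4,hi-1e-4),bounds=(lo,hi));q=o.x
        print(slip,ph,q.round(2),"err",np.linalg.norm(o.fun).round(4)) if ph>=40 else 0
E
python3 kin.py
```

```text
[244.7 419.9 580.2 253.3 -10.  -15.1] 23.825597691300562
[[ 0.17 -0.69 -0.7 ]
 [-0.99 -0.11 -0.12]
 [ 0.    0.71 -0.7 ]]
[[-0.69 -0.17 -0.7 ]
 [-0.11  0.99 -0.12]
 [ 0.71 -0.   -0.7 ]]
0 40 [-0.2   0.35  1.79 -0.05  1.1  -1.91] err 0.0
0 50 [-0.23  0.22  1.91  0.03  0.93 -1.98] err 0.0
0 60 [-0.28  0.1   2.04  0.14  0.77 -2.1 ] err 0.0
0 70 [-0.33 -0.01  2.17  0.33  0.62 -2.29] err 0.0
0 80 [-0.38 -0.11  2.3   0.58  0.5  -2.55] err 0.0251
0 90 [-0.38 -0.2   2.4   0.63  0.38 -2.55] err 0.1617
15 40 [-0.2   0.35  1.79 -0.05  1.1  -1.91] err 0.0
15 50 [-0.23  0.22  1.91  0.03  0.93 -1.98] err 0.0
15 60 [-0.28  0.1   2.04  0.14  0.77 -2.1 ] err 0.0
15 70 [-0.33 -0.01  2.17  0.33  0.62 -2.29] err 0.0
15 80 [-0.37 -0.09  2.26  0.47  0.56 -2.45] err 0.0
15 90 [-0.4  -0.14  2.31  0.49  0.57 -2.49] err 0.0
25 40 [-0.2   0.35  1.79 -0.05  1.1  -1.91] err 0.0
25 50 [-0.23  0.22  1.91  0.03  0.93 -1.98] err 0.0
25 60 [-0.28  0.1   2.04  0.14  0.77 -2.1 ] err 0.0
25 70 [-0.31  0.02  2.13  0.23  0.7  -2.19] err 0.0
25 80 [-0.33 -0.03  2.18  0.23  0.71 -2.22] err 0.0
25 90 [-0.36 -0.08  2.23  0.25  0.71 -2.25] err 0.0
35 40 [-0.2   0.35  1.79 -0.05  1.1  -1.91] err 0.0
35 50 [-0.23  0.22  1.91  0.03  0.93 -1.98] err 0.0
35 60 [-0.26  0.13  2.    0.08  0.86 -2.04] err 0.0
35 70 [-0.28  0.08  2.04  0.08  0.87 -2.06] err 0.0
35 80 [-0.3   0.04  2.09  0.09  0.87 -2.08] err 0.0
35 90 [-0.32 -0.01  2.14  0.09  0.87 -2.1 ] err 0.0
```

```bash
cat > plan.py <<'E'
import numpy as np,sys
from station import sensors
from scipy.spatial.transform import Rotation as Ro
# args: phi_now phi_end rows toolturn ; plan vs original butted pose
ph0,ph1,N,turn=map(float,sys.argv[1:5]);N=int(N)
s=sensors.state();R=s["tool_rot"];G=s["ee_pos"]-19*R[:,2]
n=np.array([.987,.16,0]);l=np.array([-.16,.987,0])
Gb=np.array([613.1,-128.5,23.0])
def g(d):
    a=np.radians(d);return np.array([27*np.sin(a)+141*np.cos(a),23*np.cos(a)+141*np.sin(a)])
def tgt(d,dx=0):
    e=g(d)-g(0);return Gb+n*(e[0]+dx)+np.array([0,0,e[1]])
print("G err now (rail n, along, z):",[(round(float((G-tgt(ph0))@v),1)) for v in(n,l,np.array([0,0,1]))])
P=s["ee_pos"]
for k in range(1,N+1):
    Rt=Ro.from_rotvec(-l*np.radians(turn*k/N)).as_matrix()@R
    T=tgt(ph0+(ph1-ph0)*k/N)+19*Rt[:,2]
    print(((T-P)/10).round(2)); P=T
E
python3 plan.py 0 25 5 25; python3 g.py
```

```text
G err now (rail n, along, z): [0.0, 0.0, 0.0]
[0.3  0.04 1.1 ]
[0.2  0.03 1.09]
[0.1  0.02 1.07]
[0.   0.   1.03]
[-0.1  -0.02  0.99]
t 5.85 TCP [ 599.7 -130.8    9.7] G [ 613.1 -128.5   23. ] gap 48.66 F [16.3  2.9 -0. ] T [ 0.56 -1.71 -0.33]
rail x of G 141.2 tilt back deg 45.6 yaw y 99.5 yz -0.005 j [-0.14  0.86  1.34 -0.22  1.7  -1.81]
```

Emit:
arm_command(
  deltas=[
    [0.25,0.04,1.1,0.8,-4.9,0,118],
    [0.15,0.03,1.1,0.8,-4.9,0,118],
    [0.05,0.02,1.05,0.8,-4.9,0,118],
  ],
)

```text
t: 6.1
ee_pos: [605.8, -129.0, 33.6]
tool_rot: [[-0.851, -0.168, -0.498], [-0.143, 0.986, -0.089], [0.506, -0.004, -0.862]]
ft_force: [4.9, 0.4, -1.2]
finger_gap: 48.6
```

```bash
python3 g.py; python3 plan.py 14 30 3 15
```

```text
t 6.1 TCP [ 605.8 -129.    33.6] G [ 615.3 -127.3   50. ] gap 48.58 F [ 4.9  0.4 -1.2] T [ 0.1  -0.87  0.02]
rail x of G 143.5 tilt back deg 30.4 yaw y 99.7 yz -0.004 j [-0.16  0.67  1.51 -0.17  1.47 -1.84]
G err now (rail n, along, z): [-0.0, 0.8, -6.4]
[ 0.03 -0.08  1.76]
[-0.1  -0.02  1.07]
[-0.22 -0.04  1.02]
```

Emit:
arm_command(
  deltas=[
    [0,0,1.5,0.8,-4.5,0,118],
    [-0.1,-0.02,1.3,0.8,-4.9,0,118],
    [-0.2,-0.03,1.1,0.8,-4.9,0,118],
  ],
)

```text
t: 6.35
ee_pos: [602.7, -129.4, 71.5]
tool_rot: [[-0.951, -0.168, -0.26], [-0.161, 0.986, -0.049], [0.264, -0.005, -0.964]]
ft_force: [1.4, -1.1, -1.8]
finger_gap: 48.5
```

```bash
python3 g.py; python3 plan.py 30 45 3 15;  python3 - <<'E'
from station import sensors,cams
import cv2
a=cams.camera("scene")[120:320,100:390,::-1];b=cams.camera("top")[90:250,230:430,::-1]
cv2.imwrite("pics/s4.png",cv2.resize(a,None,fx=2.7,fy=2.7));cv2.imwrite("pics/t4.png",cv2.resize(b,None,fx=3.7,fy=3.7))
E
```

```text
t 6.35 TCP [ 602.7 -129.4   71.5] G [ 607.7 -128.4   89.9] gap 48.51 F [ 1.4 -1.1 -1.8] T [ 0.05 -0.3   0.04]
rail x of G 135.9 tilt back deg 15.3 yaw y 99.7 yz -0.005 j [-0.2   0.46  1.69 -0.1   1.24 -1.89]
G err now (rail n, along, z): [0.0, 1.0, -0.6]
[-0.28 -0.14  0.95]
[-0.39 -0.06  0.83]
[-0.49 -0.08  0.76]
```

View pics/s4.png

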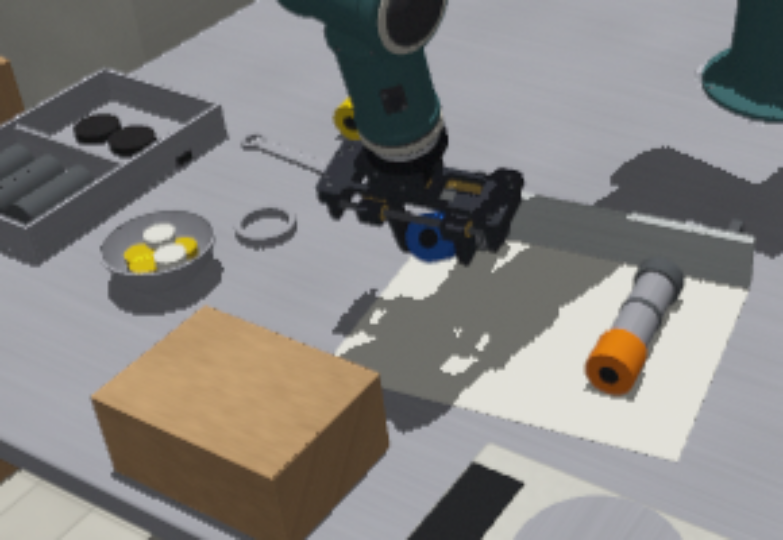

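View pics/t4.png

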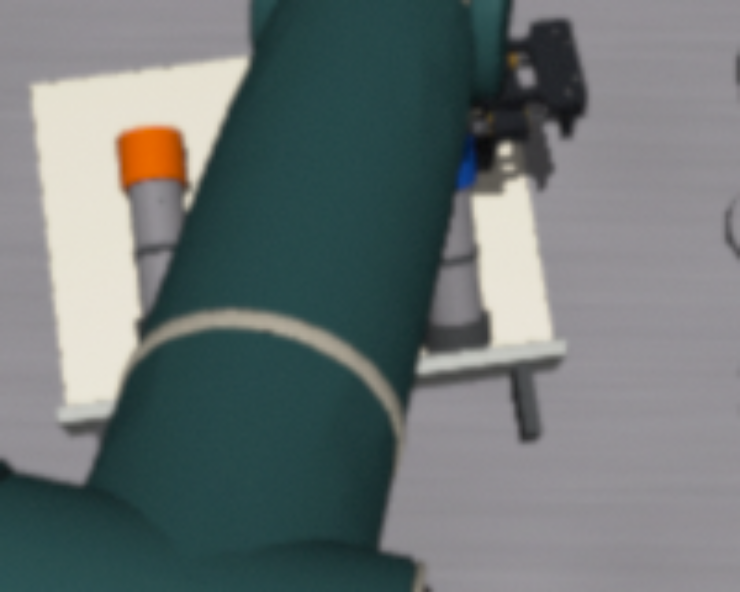

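Emit:
arm_command(
  deltas=[
    [-0.4,-0.12,1.05,0.8,-4.9,0,118],
    [-0.45,-0.08,0.9,0.8,-4.9,0,118],
    [-0.5,-0.08,0.8,0.8,-4.9,0,118],
  ],
)

```text
t: 6.7
ee_pos: [592.0, -132.1, 95.1]
tool_rot: [[-0.986, -0.167, -0.006], [-0.167, 0.986, -0.007], [0.007, -0.006, -1.0]]
ft_force: [1.3, 0.5, -0.7]
finger_gap: 48.6
```

```bash
python3 g.py; python3 plan.py 45 60 3 15
```

```text
t 6.7 TCP [ 592.  -132.1   95.1] G [ 592.1 -132.   114.1] gap 48.65 F [ 1.3  0.5 -0.7] T [ 0.2  -0.27 -0.07]
rail x of G 120.0 tilt back deg 0.4 yaw y 99.6 yz -0.006 j [-0.26  0.27  1.88 -0.01  1.   -1.99]
G err now (rail n, along, z): [0.9, -0.1, -1.9]
[-0.67 -0.1   0.88]
[-0.66 -0.11  0.61]
[-0.74 -0.12  0.53]
```

Emit:
arm_command(
  deltas=[
    [-0.75,-0.12,0.9,0.8,-4.9,0,118],
    [-0.75,-0.12,0.7,0.8,-4.9,0,118],
    [-0.8,-0.12,0.55,0.8,-4.9,0,118],
  ],
)

```text
t: 6.95
ee_pos: [570.6, -135.6, 115.4]
tool_rot: [[-0.953, -0.167, 0.251], [-0.163, 0.986, 0.037], [-0.254, -0.006, -0.967]]
ft_force: [2.3, 1.3, 0.6]
finger_gap: 48.3
```

```bash
python3 g.py; python3 plan.py 60 75 3 8;  python3 - <<'E'
from station import sensors,cams
import cv2
a=cams.camera("scene")[120:320,100:390,::-1];b=cams.camera("top")[90:250,230:430,::-1]
cv2.imwrite("pics/s5.png",cv2.resize(a,None,fx=2.7,fy=2.7));cv2.imwrite("pics/t5.png",cv2.resize(b,None,fx=3.7,fy=3.7))
E
```

```text
t 6.95 TCP [ 570.6 -135.6  115.4] G [ 565.8 -136.3  133.7] gap 48.34 F [2.3 1.3 0.6] T [ 0.3  -0.17 -0.01]
rail x of G 93.3 tilt back deg -14.7 yaw y 99.6 yz -0.006 j [-0.35  0.07  2.09  0.18  0.76 -2.2 ]
G err now (rail n, along, z): [-0.8, -0.1, 0.1]
[-0.81 -0.12  0.4 ]
[-0.95 -0.15  0.31]
[-1.01 -0.16  0.21]
```

View pics/s5.png

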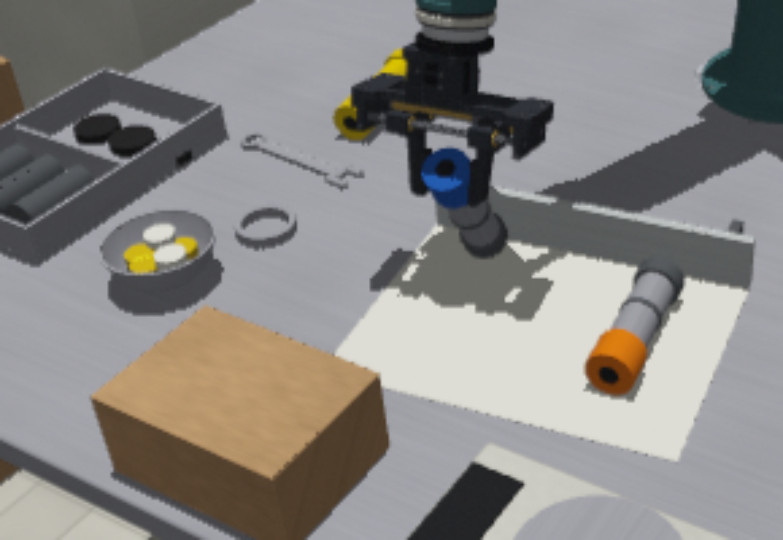

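View pics/t5.png

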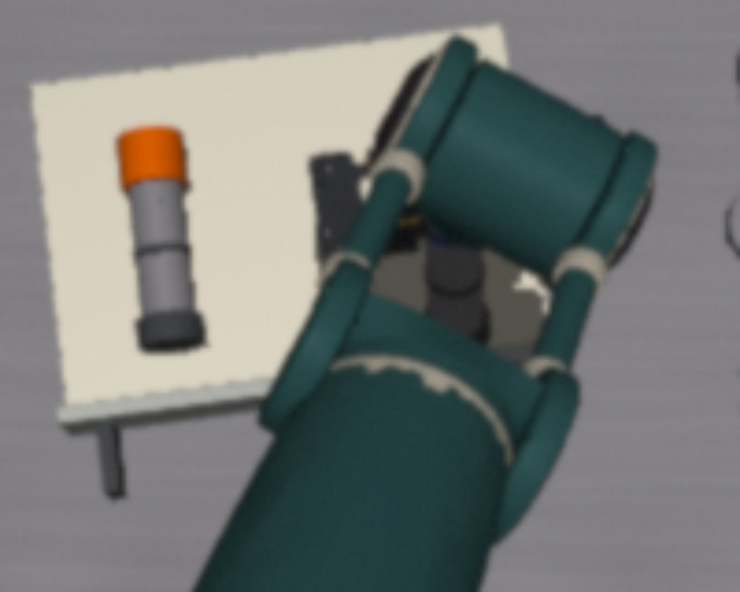

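```bash
python3 -c "
from h import *
for P in((495,-147.8,12.5),(517,-144,0),(474,-151,25),(565.8,-136.3,133.7)):
  p=proj('scene',P);print(P,(p-[100,120]+.5)*2.7, (proj('top',P)-[230,90]+.5)*3.7)"; python3 kin.py | tail -0; python3 - <<'E'
E
```

```text
(495, -147.8, 12.5) [484.18148613 238.39502868] [455.91115086 336.70863272]
(517, -144, 0) [476.81445769 259.30274086] [449.85559968 311.24905621]
(474, -151, 25) [491.41278209 218.4030559 ] [461.295203   361.44802047]
(565.8, -136.3, 133.7) [447.80259734 179.65370199] [450.51357031 193.79150478]Exception ignored on flushing sys.stdout:
BrokenPipeError: [Errno 32] Broken pipe
```

Emit:
arm_command(
  deltas=[
    [-0.8,-0.12,0.4,0.4,-2.6,0,118],
    [-0.9,-0.14,0.3,0.4,-2.6,0,118],
    [-0.95,-0.15,0.2,0.4,-2.6,0,118],
  ],
)

```text
t: 7.3
ee_pos: [544.1, -139.9, 124.1]
tool_rot: [[-0.911, -0.167, 0.378], [-0.156, 0.986, 0.06], [-0.383, -0.004, -0.924]]
ft_force: [2.0, 1.0, 1.9]
finger_gap: 48.6
```

```bash
python3 g.py; python3 plan.py 75 90 4 0;  python3 - <<'E'
from station import sensors,cams
import cv2
a=cams.camera("scene")[120:320,100:390,::-1]
cv2.imwrite("pics/s6.png",cv2.resize(a,None,fx=2.7,fy=2.7))
E
```

```text
t 7.3 TCP [ 544.1 -139.9  124.1] G [ 537.  -141.   141.7] gap 48.63 F [2.  1.  1.9] T [ 0.2  -0.36  0.02]
rail x of G 64.1 tilt back deg -22.5 yaw y 99.6 yz -0.004 j [-0.42 -0.04  2.22  0.35  0.66 -2.41]
G err now (rail n, along, z): [1.3, -0.2, -0.5]
[-0.97 -0.14  0.11]
[-0.87 -0.14  0.  ]
[-0.89 -0.14 -0.06]
[-0.9  -0.15 -0.12]
```

View pics/s6.png

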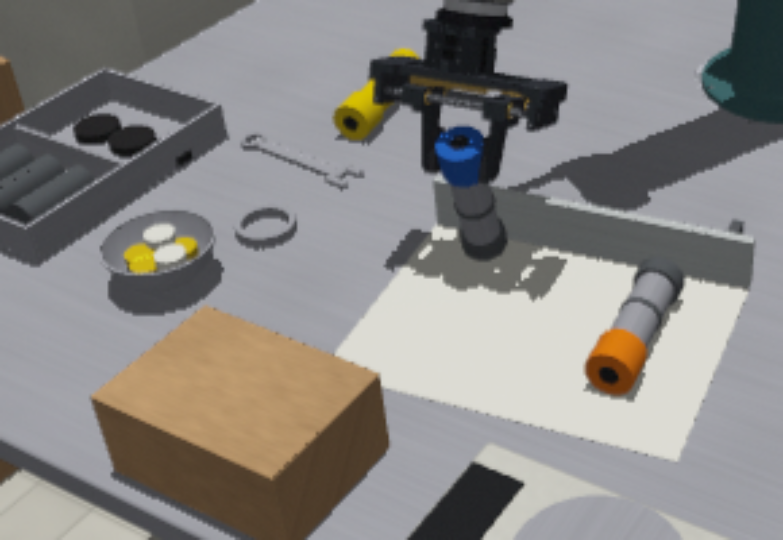

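Emit:
arm_command(
  deltas=[
    [-0.9,-0.14,0.1,0,0,0,116],
    [-0.85,-0.14,0,0,0,0,116],
    [-0.8,-0.14,-0.05,0,0,0,116],
    [-0.7,-0.12,-0.1,0,0,0,116],
  ],
)

```text
t: 7.68
ee_pos: [509.3, -145.9, 123.1]
tool_rot: [[-0.912, -0.168, 0.374], [-0.156, 0.986, 0.064], [-0.38, -0.0, -0.925]]
ft_force: [5.3, 2.8, 9.3]
finger_gap: 48.3
```

```bash
python3 g.py; python3 plan.py 88 90 1 0;  python3 - <<'E'
from station import sensors,cams
import cv2
a=cams.camera("scene")[120:320,100:390,::-1]
cv2.imwrite("pics/s7.png",cv2.resize(a,None,fx=2.7,fy=2.7))
E
```

```text
t 7.6833 TCP [ 509.3 -145.9  123.1] G [ 502.2 -147.1  140.7] gap 48.33 F [5.3 2.8 9.3] T [ 0.64 -1.28  0.08]
rail x of G 28.8 tilt back deg -22.3 yaw y 99.7 yz -0.0 j [-0.47 -0.09  2.27  0.37  0.68 -2.47]
G err now (rail n, along, z): [-3.3, -0.6, -1.0]
[-0.17  0.04  0.03]
```

View pics/s7.png

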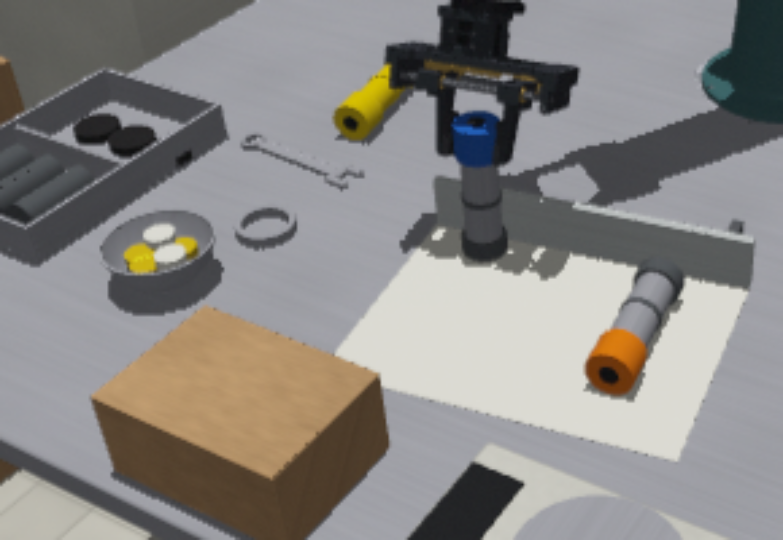

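Emit:
arm_command(
  deltas=[
    [0,0,0.05,0,0,0,116],
    [0,0,0,0,0,0,112],
    [0,0,0,0,0,0,106],
    [0,0,0,0,0,0,100],
    [0,0,0,0,0,0,90],
    [0,0,0,0,0,0,60],
    [0,0,0,0,0,0,0],
    [0,0,0,0,0,0,0],
    [0,0,0,0,0,0,0],
  ],
)

```text
t: 8.48
ee_pos: [502.8, -143.1, 117.4]
tool_rot: [[-0.917, -0.171, 0.36], [-0.156, 0.985, 0.071], [-0.367, 0.009, -0.93]]
ft_force: [-0.0, 0.4, 0.0]
finger_gap: 81.4
```

```bash
python3 g.py;  python3 - <<'E'
from station import sensors,cams
import cv2
a=cams.camera("scene")[120:320,100:390,::-1]
cv2.imwrite("pics/s8.png",cv2.resize(a,None,fx=2.7,fy=2.7))
E
```

```text
t 8.4833 TCP [ 502.8 -143.1  117.4] G [ 496.  -144.4  135.1] gap 81.39 F [-0.   0.4  0. ] T [-0.02  0.19 -0.05]
rail x of G 23.1 tilt back deg -21.5 yaw y 99.9 yz 0.009 j [-0.47 -0.09  2.28  0.37  0.69 -2.47]
```

View pics/s8.png

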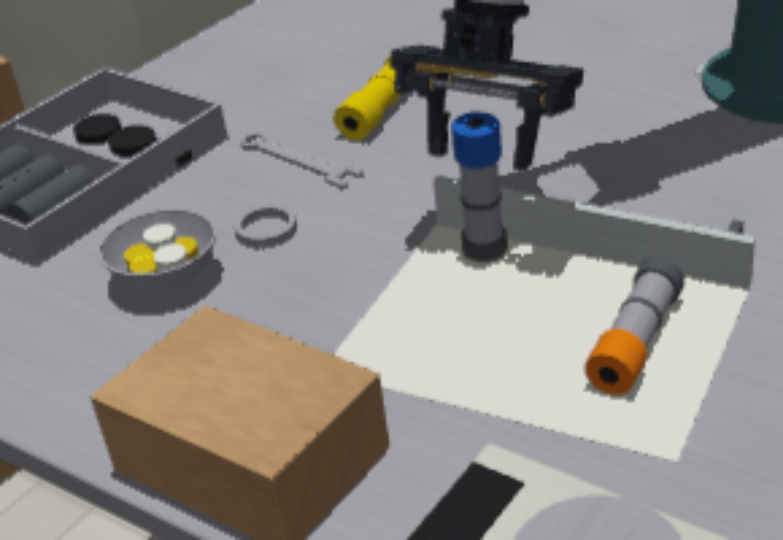

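The cylinder is standing free. I'll retreat along the tool axis.

Emit:
arm_command(
  deltas=[
    [-0.36,-0.07,0.93,0,0,0,0],
    [-0.36,-0.07,0.93,0,0,0,0],
    [-0.54,-0.1,1.4,0,0,0,0],
    [-0.54,-0.1,1.4,0,0,0,0],
    [-0.3,-0.1,2.0,0,0,0,0],
    [0,0,2.5,0,0,0,0],
    [0,0,3,0,0,0,0],
    [0,0,3,0,0,0,0],
    [0,2,2,0,0,0,0],
    [0,3,1,0,0,0,0],
    [0,3,0,0,0,0,0],
    [0,3,0,0,0,0,0],
    [0,3,0,0,0,0,0],
    [0,1,0,0,0,0,0],
    [0,0,0,0,0,0,0],
    [0,0,0,0,0,0,0],
  ],
)

```text
t: 9.87
ee_pos: [473.8, 5.8, 328.5]
tool_rot: [[-0.911, -0.162, 0.379], [-0.15, 0.987, 0.062], [-0.384, -0.001, -0.923]]
ft_force: [0.6, -0.4, -0.8]
finger_gap: 88.1
```

```bash
python3 g.py;  python3 - <<'E'
from station import sensors,cams
import cv2,numpy as np
from h import proj
c=np.array([456-8*0,-42,0.]);n=np.array([.987,.16,0]);l=np.array([-.16,.987,0])
F=np.array([495,-147.8,0])
F=F+n*(25-(F-c)@n)
for nm,(x0,y0,w,h,k) in {"scene":(100,120,290,200,2.7),"top":(230,90,200,160,3.7)}.items():
    z=cv2.resize(cams.camera(nm)[y0:y0+h,x0:x0+w,::-1],None,fx=k,fy=k,interpolation=cv2.INTER_CUBIC)
    for a,b in((0,22),(120,160)):
        q=np.array([proj(nm,F+[25*np.cos(t),25*np.sin(t),Z]) for Z in(a,b) for t in np.linspace(0,6.28,30)])
        cv2.polylines(z,[cv2.convexHull(((q-[x0,y0]+.5)*k).astype(np.int32))],True,(0,255,0),1)
    cv2.imwrite(f"pics/fin_{nm}.png",z)
E
```

```text
t 9.8667 TCP [473.8   5.8 328.5] G [466.5   4.6 346. ] gap 88.09 F [ 0.6 -0.4 -0.8] T [ 0.01  0.22 -0.03]
rail x of G 17.9 tilt back deg -22.6 yaw y 99.3 yz -0.001 j [-0.12 -0.44  2.14  0.12  1.07 -1.89]
```

View pics/fin_scene.png

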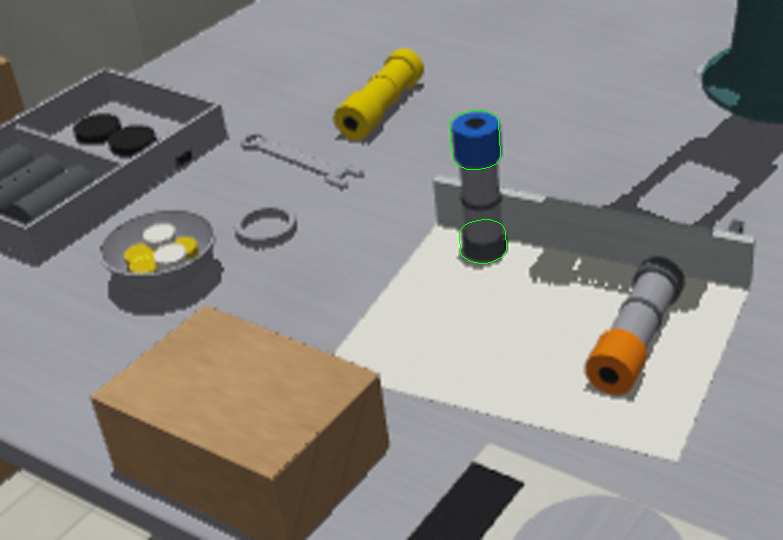

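View pics/fin_top.png

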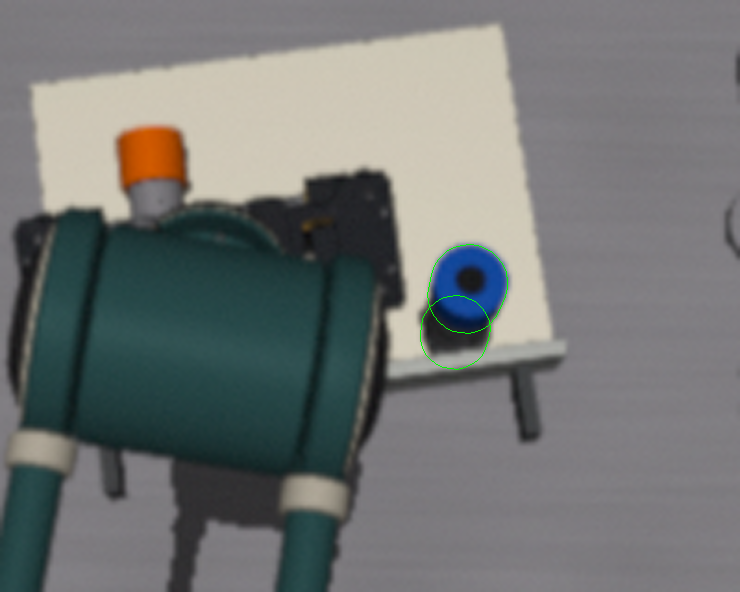

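The upright model, placed with its axis 25 mm from the rail face, matches the blue cylinder in both views. The orange one hasn't moved, and the robot is clear of everything, so I'm handing in.

```bash
python3 -c "
from station import order;print(order.hand_in())"
```

```text
the job is handed in; nothing more can be done
None
```

The blue-headed cylinder is standing upright on its foot beside the rail, and I handed the job in at about 10 s. The hand-in gives no verdict.

**What I did:** I gripped it by the head and slid it flat against the rail until it stopped. At the stop the push read 16 N. I then raised the head along an arc that kept the foot down and against the rail, turning the tool by about 68°; the last 22° or so came from the collar turning between the pads. Finally I let go and backed off.

**Last checks:**
- **Blue cylinder:** it matches an upright model with its axis 25 mm from the rail face, to about 2–3 mm in both camera views.
- **Orange cylinder:** it shows no movement in the scene view.
- **Robot:** it is clear of everything, with tool force about 1 N, and nothing fell.

**Disagreements:**
- **Head height:** the gripper was about 6 mm below the planned arc about 15° into the raise, and was back on it by 30°.
- **Colour-mask fit:** my first automatic fit of the start poses matched poorly, so I used hand-measured points checked by overlay.
- **Grip force:** it was fixed at 30 N, not the suggested 5–10 N.

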